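# Nip up a bayonet filler cap on a coolant header tank

## Task

The coolant header tank on the plywood board is ready for its leak test: pick up the filler cap by its black bar handle, drop its two lugs through the notches of the filler neck, press it down onto the seal and turn it clockwise so that the lugs catch under the collar. Then nip it up hand-tight, with about 10 N of push near the end of the bar; the seal is worn by an unknown amount, so stop by feel and not at an angle, without overtightening or pushing hard on the neck. Let go of the cap and leave the other things on the bench where they are.

Things in the scene. Friction and masses are not known exactly. Their poses are not given: they have to be found in the camera images.
- cap_bar (a point): Centre of the upright black bar handle across the top of the round steel filler cap (77 mm across, 54 mm high, 160 g, standing on its plug). Bar: 120 mm long (along x), 12 mm thick (y), 28 mm high. z: the cap's axis, up. Below this point: disc top 14 mm, skirt edge 28 mm, lug centres 35 mm, flat bottom of the 41 mm plug 40 mm. Half a turn gives the same cap.
- cap_lug (a point): Middle of one of the cap's two lugs, 6 mm thick round pins that stand out of the plug to a radius of 28.5 mm in line with the bar (at +x and -x of cap_bar); 25.5 mm from the cap's axis, 35 mm below cap_bar.
- neck_mouth (a point): Centre of the rim of the aluminium filler neck (68 mm outside, 60 mm inside) on the tank, 105 mm above the bench; z up. Its collar, 4 mm thick, has a 45 mm hole (plug: 2 mm to spare all round) and two notches, at +x and -x of this point. cap_bar is 38 mm above this point if the lugs rest on the collar, and must come below 28 mm for the lugs to turn under it.
- neck_notch (a point): Middle of the notch at +x of neck_mouth, at rim height, 25.5 mm from the neck's axis; the other lies opposite. Each is about 11 mm wide and open to the neck's wall: the lugs drop through with 2.5 mm to spare either side. After 0.23 rad clockwise (from above) a lug is under the collar and holds; counter-clockwise it is blocked.
- ramp_stop (a point): Low end of the ramp that starts at neck_notch: the collar's underside, 4 mm below the rim at the notch, falls 4.6 mm per radian clockwise over 1.3 rad to a solid stop here. The ramps draw the cap down as it turns, so a hand that grips it must sink with it. Greased (friction near 0.25): the cap stays where it is let go.
- seal_middle (a point): Middle of the range of the rubber seal's top in the neck: it lies up to 1.9 mm higher or lower (unknown wear, firm rubber), so the cap goes tight after 0.5 to 1.35 rad of turn in all. A high seal needs a push of 12 N to start turning. Hand-tight: while it still turns, it takes 10 N pushed square to the bar 50 mm from its middle (0.45 N m if gripped in the middle); at rest friction hides the twist.
- header_tank: Aluminium coolant header tank, 94 mm (x) by 146 mm (y), top 77 mm above the bench, bolted on a plywood board 140 by 200 by 15 mm that does not move; origin under its centre on the bench, z up. Hose stubs stick out low at both y ends; the neck stands on its middle, with a thin overflow pipe to +y.
- filler_cap: The cap as a whole; origin at the centre of its plug's bottom, axes as cap_bar.
Not all that is in view belongs to the job. Of the things that look like the filler_cap, take the one that is nearest to the robot's base at the start.

How it is judged:
On the way:
1. the cap stands upright in the neck with both lugs through the notches, below the collar's top (cap_bar less than 30 mm above neck_mouth) (z of cap_bar in the frame of neck_mouth below 0.03 m and horizontal distance between cap_bar and neck_mouth below 0.004 m and angle between cap_bar's own z axis and vertical below 0.1 rad), for 0.1 s.
At the end, for the whole second after the job is handed in: The cap sits upright (within 0.06 rad) and centred (within 4 mm) in the neck, turned at least 0.3 rad clockwise so that its lugs are under the ramps, cap_bar less than 29 mm above neck_mouth, at rest and let go, and the ramps clamp it on the seal with 15 to 38 N (contact force between filler_cap and header_tank between 15 and 38 N and angle between the x axis of cap_bar and the x axis of neck_mouth, either way round above 0.3 rad and z of cap_bar in the frame of neck_mouth below 0.029 m and horizontal distance between cap_bar and neck_mouth below 0.004 m and angle between cap_bar's own z axis and vertical below 0.06 rad and linear speed of filler_cap below 0.01 m/s); the robot touches nothing.
It fails at once if the cap is pressed or forced against the tank with more than 60 N (contact force between filler_cap and header_tank above 60 N).
It fails at once if any of the other things on the bench is shifted by more than 20 mm (distance of any of spanner_22, spanner_17, screwdriver_a, piston_1, piston_2, sprocket_small, bearing_1, tape_roll, feeler_set from where it was at the start of the episode above 0.02 m).
It also fails if it takes over 67 s, if anything falls off the work surface, if the arm or the gripper's body presses on something with over 40 N, if the wrist force passes 120 N, or if a joint passes its speed limit or range.

## Robot

A 7-joint arm with a two-finger parallel gripper is mounted at the origin on a cart in front of the work surface, level with it; the furniture and walls round the work are solid. World frame = base frame: x ahead of the robot, y to its left, z up, the work surface at z = 0. Lengths are in m, angles in rad, forces in N, time in s.
With the tool pointing down it reaches from about 0.4 to 0.9 m from the base axis. Payload 5.6 kg.
Tool frame: the origin (TCP) lies where the fingers leave the gripper's body, on its centre line; the fingertips stand 88 mm ahead of it and the grasp point (between the pads) lies 69 mm ahead of it (env.grip_depth is the distance from the TCP to the grasp point, in m); z points along the fingers, y is the direction in which the jaws open and shut (so a half turn about z gives the same grasp; the last joint's range is limited). The gripper opens to 92 mm and grips with 3 to 60 N. Pads are 20 mm wide; open, the fingers measure 128 mm over their backs; the gripper's body (75 mm by 189 mm) begins 69 mm behind the grasp point.
Start: joints at [-1.358, 0.468, -0.012, 1.603, 0.006, 1.071, -0.056], TCP at [0.165, 0.629, 0.303] pointing down, gripper open.
Joint ranges: [-2.53, 2.53], [-0.31, 2.02], [-1.57, 1.55], [0.28, 2.44], [-1.29, 4.43], [0.15, 1.84], [-2.92, 2.92]. Speed limits (rad/s): [2.57, 2.57, 3.14, 3.14, 3.14, 3.14, 3.14].

## Interface

Orientations are given as a unit quaternion [x, y, z, w].
In Python, from bench import env gives the robot as it stands.
- The arm moves only by the shell command python3 -m jog 'ROWS' [OPENING] [FORCE]. ROWS is JSON, a list of rows, each a list of 6 numbers: the shift along the tool's x, y, z in units of 25 mm (1.0 is 25 mm), then the turn, a rotation vector about the tool's x, y, z in units of 10 degrees (1.0 is 10 degrees). In form: [[x, y, z, rx, ry, rz], ...]. A call has 1 to 20 rows; each row is the pose to reach, as a shift and turn from the pose commanded when the call began, along the tool's axes at that moment; what a row does not reach only later rows make up. A row lasts 1/8 s, in which the tool goes at most 62.5 mm and 10.7 degrees, less where a joint would pass 70% of its speed; a pose out of reach is approached as far as the arm can. A call with a gripper value outside its range is refused whole. OPENING is the opening, from 0 (shut) to 1 (fully open), set as the call begins (- or left out, the last holds). The fingers move at their own pace and stop on an object; FORCE is the grip in N (left out, the last holds). Time passes only in rows, so rows that repeat a pose let the fingers close. It gives the time, the measured TCP pose, the force and the opening at its end, in the units of the state.
- env.read_state(): the state, without advancing time (a new reading comes with each control period).
- env.get_image(name): name is "side" or "top" or "wrist"; returns a dict with "frame" (420x560x3 uint8, red, green, blue), "range_z" (420x560 float32, m along the optical axis (not along the pixel's ray), 0 where there is no reading), "K" (3x3 intrinsics, pixels), "position" and "attitude" of the camera in the world; the wrist camera has in their place "tool_from_camera" (4x4, takes a point from camera to tool coordinates, whose origin is the TCP and whose axes are the flange's). Camera axes: x right, y down, z forward; pixel columns grow to the right and rows downward; lengths in m; the calibration is good to about 2 mm. A picture is of the moment at which its call begins: read the wrist's pose just before it.
- env.sign_off(): hands the job in, once; it reports no verdict.
The state is a dict: "time_s": time; "q": joint angles; "joint_vel": joint speeds; "tau": joint torques, N m; "ee_pos": TCP position; "orientation": TCP orientation; "contact_force": force on the tool from outside, world axes, zero at the start; "wrist_torque": the same for the moment, N m; "grip_width": finger opening in m.
Only numpy, scipy, OpenCV 4.12 (cv2) and the standard library are available. Lean on these libraries where they do the work, as an engineer would, in place of code of your own. Each camera call takes 0.05 s, during which the arm holds its last target. There are 200 camera calls.

## Working session

There is one attempt and no reset: what is moved stays moved. The work goes in short steps, Python scripts to look and compute and a shell command to move; the robot and the scene stay as the last step left them, time stands still between calls to the robot, and variables do not carry over. Pictures are saved under pics/ and viewed, about 8 in all and at most 12, crops included, and the job is handed in when it is done.

```bash
mkdir -p pics; ls; cat > h.py <<'E'
import numpy as np, cv2
from scipy.spatial.transform import Rotation as R
from bench import env
def snap(n):
    s=env.read_state(); im=env.get_image(n)
    if 'tool_from_camera' in im:
        T=np.eye(4);T[:3,:3]=R.from_quat(s['orientation']).as_matrix();T[:3,3]=s['ee_pos']
        T=T@np.array(im['tool_from_camera'])
    else:
        T=np.eye(4);a=np.array(im['attitude']);T[:3,:3]=a if a.shape==(3,3) else R.from_quat(a).as_matrix();T[:3,3]=im['position']
    im['T']=T; np.savez('/tmp/%s.npz'%n,**{k:im[k] for k in('frame','range_z','K','T')})
    return im
def load(n): return dict(np.load('/tmp/%s.npz'%n))
def save(im,fn,crop=None,scale=1):
    f=im['frame'][...,::-1]
    if crop: u0,v0,u1,v1=crop; f=f[v0:v1,u0:u1]
    cv2.imwrite(fn,cv2.resize(f,None,fx=scale,fy=scale,interpolation=cv2.INTER_CUBIC))
def cloud(im):
    K=im['K'];z=im['range_z'];v,u=np.mgrid[:z.shape[0],:z.shape[1]]
    P=np.stack([(u-K[0,2])/K[0,0]*z,(v-K[1,2])/K[1,1]*z,z],-1)
    W=P@im['T'][:3,:3].T+im['T'][:3,3]; W[z==0]=np.nan; return W
def ray(im,u,v,zw):
    K=im['K'];d=im['T'][:3,:3]@np.array([(u-K[0,2])/K[0,0],(v-K[1,2])/K[1,1],1]);o=im['T'][:3,3]
    return o+d*(zw-o[2])/d[2]
E
python3 - <<'E'
from h import *
s=env.read_state();print({k:np.round(v,3) for k,v in s.items()})
for n in('top','side'):
    im=snap(n);print(n,im['K'].tolist(),im['T'].round(3).tolist());save(im,'pics/%s0.png'%n,scale=1.4)
E
```

```text
pics
{'time_s': np.float64(0.0), 'q': array([-1.358,  0.468, -0.012,  1.604,  0.006,  1.071, -0.056]), 'joint_vel': array([-0.002, -0.001, -0.001, -0.002, -0.   ,  0.001, -0.001]), 'tau': array([-0.0000e+00, -5.2057e+01, -1.2000e-02, -2.4374e+01, -5.7000e-02,
        1.7000e-02,  0.0000e+00]), 'ee_pos': array([0.164, 0.628, 0.302]), 'orientation': array([ 0.128,  0.992, -0.001, -0.   ]), 'contact_force': array([-0.031,  0.933, -0.077]), 'wrist_torque': array([-0.029,  0.005,  0.028]), 'grip_width': np.float64(0.092)}
top [[532.0251513550564, 0.0, 275.6883096149386], [0.0, 532.0251513550564, 207.84670637976652], [0.0, 0.0, 1.0]] [[-0.023, -0.997, 0.075, 0.474], [-1.0, 0.024, 0.012, -0.122], [-0.014, -0.074, -0.997, 1.15], [0.0, 0.0, 0.0, 1.0]]
side [[530.9175313396207, 0.0, 280.20957220479437], [0.0, 530.9175313396207, 208.8639618347054], [0.0, 0.0, 1.0]] [[-0.999, 0.045, -0.019, 0.56], [0.043, 0.619, -0.784, 0.763], [-0.023, -0.784, -0.62, 0.788], [0.0, 0.0, 0.0, 1.0]]
```

View pics/top0.png

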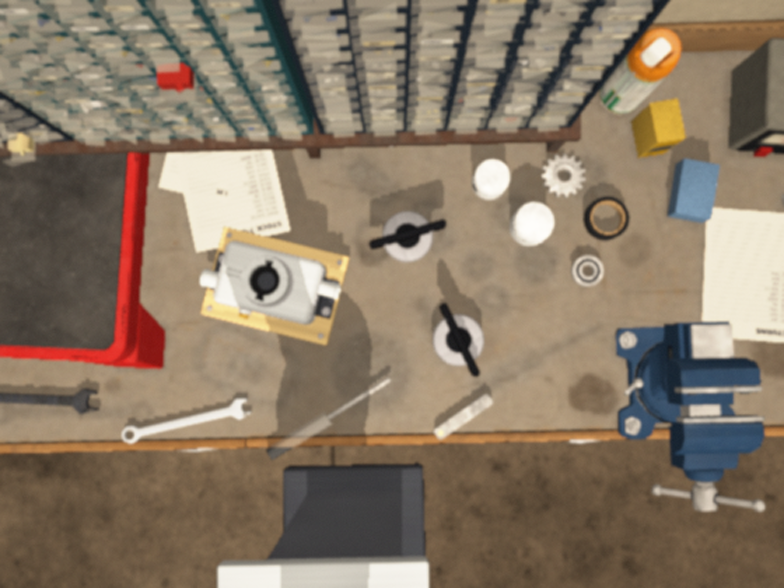

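The top view has two lookalikes, at top-image px (407,236) and (459,340) (1.4x scale). The tank neck is at (266,281). I'll measure all three.

```bash
python3 - <<'E'
from h import *
im=load('top');W=cloud(im)
for nm,(u,v) in dict(capA=(407,236),capB=(459,340),neck=(266,281)).items():
    u/=1.4;v/=1.4
    for z in(0.068,0.105):print(nm,z,ray(im,u,v,z).round(4),np.hypot(*ray(im,u,v,z)[:2]).round(3))
    S=W[int(v)-30:int(v)+30,int(u)-30:int(u)+30].reshape(-1,3);S=S[np.isfinite(S[:,2])]
    F=im['frame'][int(v)-30:int(v)+30,int(u)-30:int(u)+30].reshape(-1,3)
    print(nm,np.percentile(S[:,2],[50,80,90,95,99]).round(3))
    if nm!='neck':
        H=S[(S[:,2]>0.058)&(S[:,2]<.085)]
        if len(H)>10:
            c,sz,a=cv2.minAreaRect(H[:,:2].astype(np.float32));print(' bar',len(H),c,sz,a,'med',np.median(H,0).round(4))
            D=H[:,:2]-H[:,:2].mean(0);w,V=np.linalg.eigh(D.T@D);print(' ang',np.degrees(np.arctan2(V[1,1],V[0,1])))
save(im,'pics/crop1.png',(135,130,365,290),3.4)
E
```

```text
capA 0.068 [ 0.635  -0.1409  0.068 ] 0.65
capA 0.105 [ 0.6294 -0.1402  0.105 ] 0.645
capA [0.001 0.027 0.042 0.053 0.056]
capB 0.068 [ 0.4813 -0.2123  0.068 ] 0.526
capB 0.105 [ 0.4811 -0.2092  0.105 ] 0.525
capB [0.001 0.027 0.04  0.053 0.056]
neck 0.068 [0.5739 0.0667 0.068 ] 0.578
neck 0.105 [0.5704 0.0603 0.105 ] 0.574
neck [0.077 0.09  0.104 0.105 0.107]
```

View pics/crop1.png

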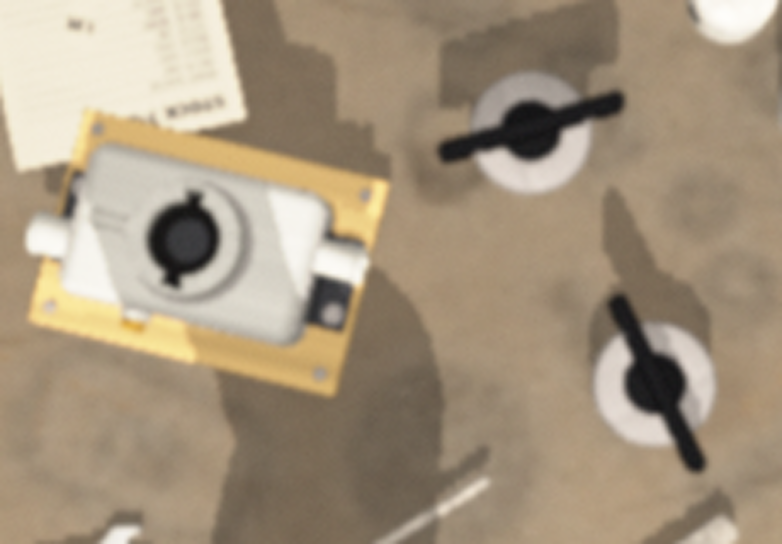

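View pics/side0.png

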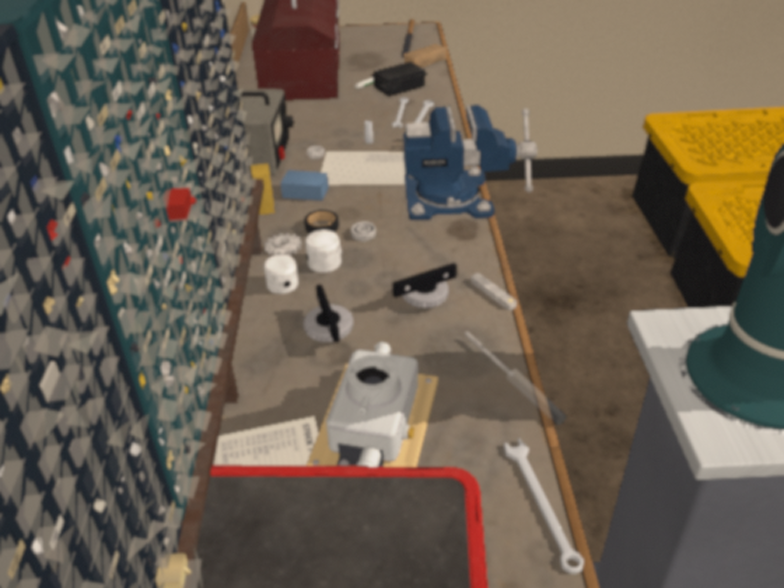

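Distances from the base: cap A is at 0.65 m and cap B at 0.526 m. The one to take is B, crop px (656,382), whose bar runs from (619,300) to (695,465). The neck centre is at crop px (183,239), with notches at (195,200) and (172,278). Next I'll work out the coordinates and a helper that converts moves into tool units.

```bash
cat >> h.py <<'E'
def to(p,yaw_y=None,s=None):
    """jog units to go to TCP p, with tool y at world angle yaw_y (deg), tool straight down"""
    s=s or env.read_state();r=R.from_quat(s['orientation'])
    d=r.inv().apply(np.array(p)-s['ee_pos'])/0.025
    if yaw_y is None:
        y=r.as_matrix()[:,1];a=np.arctan2(y[1],y[0])
    else:a=np.radians(yaw_y)
    Y=np.array([np.cos(a),np.sin(a),0]);Z=np.array([0,0,-1.]);X=np.cross(Y,Z)
    rv=np.degrees((r.inv()*R.from_matrix(np.stack([X,Y,Z],1))).as_rotvec())/10
    print('units',d.round(3),rv.round(3),'t',round(float(s['time_s']),2));return d,rv
E
python3 - <<'E'
from h import *
im=load('top')
c=lambda u,v,z:ray(im,135+u/3.4,130+v/3.4,z)
a,b=c(619,300,.054),c(695,465,.054);print('bar',((a+b)/2).round(4),np.linalg.norm(a-b),np.degrees(np.arctan2(*(a-b)[1::-1])))
n1,n2=c(195,200,.105),c(172,278,.105);print('neck',c(183,239,.105),np.linalg.norm(n1-n2),np.degrees(np.arctan2(*(n1-n2)[1::-1])))
W=cloud(im);Z=W[...,2]
print('tray max z',np.nanmax(Z[100:260,0:118]),'hub heights',[round(float(Z[v,u]),3) for u,v in((328,242),(334,240),(322,245),(340,243))])
w=snap('wrist');print(np.array(w['tool_from_camera']).round(4).tolist(),w['K'][0].tolist())
to((0.55,0.06,0.302))
E
```

```text
bar [ 0.4823 -0.2142  0.054 ] 0.10917319626563352 23.074340217655955
neck [0.57133102 0.06261036 0.105     ] 0.047274559297988995 -17.09281961215302
tray max z 0.20002351191133616 hub heights [0.058, 0.028, 0.026, 0.028]
[[0.0003, -0.9596, -0.2813, 0.0803], [1.0, 0.0005, -0.0007, 0.0006], [0.0008, -0.2813, 0.9596, -0.0818], [0.0, 0.0, 0.0, 1.0]] [339.68476043962136, 0.0, 273.42054613752515]
units [-20.676 -18.1     0.026] [-0.008  0.001  0.   ] t 0.15
```

```bash
python3 -m jog '[[-2,-1.65,-2.4,0,0,0],[-4,-3.3,-2.4,0,0,0],[-6,-4.95,-2.4,0,0,0],[-8,-6.6,-2.4,0,0,0],[-10,-8.3,-2.4,0,0,0],[-12,-9.9,-2.4,0,0,0],[-14,-11.6,-2.4,0,0,0],[-16,-13.25,-2,0,0,0],[-18,-14.9,-1,0,0,0],[-20,-16.5,0,0,0,0],[-21.45,-17.75,1,0,0,0],[-21.45,-17.75,2,0,0,0],[-21.45,-17.75,2,0,0,0],[-21.45,-17.75,2,0,0,0],[-21.45,-17.75,2,0,0,0]]'; python3 - <<'E'
from h import *
s=env.read_state();print(s['q'].round(3),s['ee_pos'].round(4))
im=snap('wrist');save(im,'pics/w1.png',(140,80,420,320),2.8)
E
```

```text
time_s: 2.02
ee_pos: [0.571, 0.0655, 0.254]
orientation: [0.126, 0.992, 0.001, 0.001]
contact_force: [0.5, -0.2, 0.3]
grip_width: 0.0916
[-0.445  0.403  0.345  1.856 -0.171  0.909  1.297] [0.571  0.0655 0.254 ]
```

View pics/w1.png

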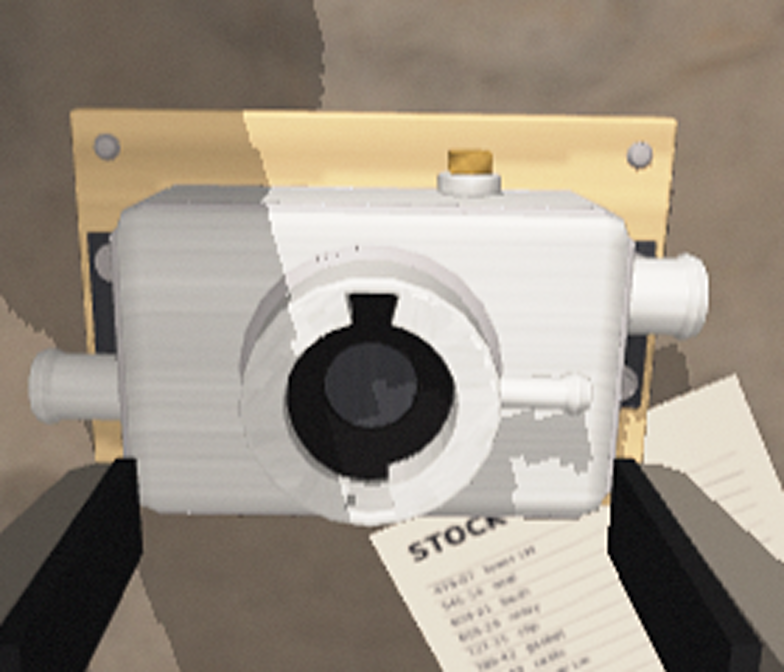

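The wrist view shows the neck's hole centred near (371,402) and the upper notch at (373,296–322). The overflow pipe points right, which is +y. I'll fit the rim.

```bash
python3 - <<'E'
from h import *
from scipy.optimize import least_squares
im=load('wrist');W=cloud(im);F=im['frame']
c=lambda u,v,z=.105:ray(im,140+u/2.8,80+v/2.8,z)
g=np.array([.571,.063])
d=np.hypot(W[...,0]-g[0],W[...,1]-g[1]);z=W[...,2];z0=np.median(z[(d<.03)&(d>.026)&(z>.09)]);print('rim z',z0)
m=(abs(z-z0)<.0025)&(d<.045)
# outer edge points: contour of mask, on the rim plane
cs,_=cv2.findContours(m.astype(np.uint8),cv2.RETR_CCOMP,cv2.CHAIN_APPROX_NONE);cs=sorted(cs,key=len)[-2:]
for q in cs:
    P=np.array([ray(im,u,v,z0)[:2] for u,v in q[:,0]])
    f=least_squares(lambda x:np.hypot(P[:,0]-x[0],P[:,1]-x[1])-x[2],[*g,.03],loss='soft_l1',f_scale=.0007).x;print(len(q),f.round(4))
for zz in(.105,z0):
    l,r=c(287,390,zz),c(455,390,zz);n=c(373,296,zz);n2=c(374,323,zz);b=c(371,482,zz);bo=c(371,525,zz)
    print(zz,'L',l.round(4),'R',r.round(4),'w',np.linalg.norm(l-r),'notch',n.round(4),n2.round(4),'bot',b.round(4),bo.round(4))
print('edge dir of tank',[c(u,v,.077).round(4).tolist() for u,v in((137,505),(605,512))],[c(u,v,.015).round(4).tolist() for u,v in((73,112),(677,120))])
p=c(373,296)[:2]; print('notch angle from centre', [np.degrees(np.arctan2(*(p-q)[::-1])) for q in (f[:2],)])
E
```

```text
rim z 0.2695854093137168
13 [ 0.3206 -0.9271  1.0518]
805 [0.6392 0.0453 0.1001]
0.105 L [0.5617 0.0458 0.105 ] R [0.5724 0.0873 0.105 ] w 0.042889595157287436 notch [0.5434 0.0732 0.105 ] [0.5502 0.0717 0.105 ] bot [0.5917 0.0602 0.105 ] [0.6037 0.0571 0.105 ]
0.2695854093137168 L [0.5129 0.0746 0.2696] R [0.516  0.0865 0.2696] w 0.012285563184935958 notch [0.5077 0.0824 0.2696] [0.5096 0.082  0.2696] bot [0.5215 0.0787 0.2696] [0.5249 0.0778 0.2696]
edge dir of tank [[0.5934, -0.0121, 0.077], [0.6305, 0.1221, 0.077]] [[0.479, -0.0112, 0.015], [0.5309, 0.1793, 0.015]]
notch angle from centre [np.float64(163.73443267309827)]
```

```bash
python3 - <<'E'
from h import *
from scipy.optimize import least_squares
for n in('wrist','top','side'):
    im=load(n) if n!='wrist' else load(n);W=cloud(im);z=W[...,2]
    d=np.hypot(W[...,0]-.5715,W[...,1]-.0645)
    S=z[(d<.032)&(z>.09)&(z<.12)];z0=np.median(S) if len(S) else .105
    m=((abs(z-z0)<.004)&(d<.04)).astype(np.uint8);print(n,'rim z',z0,len(S))
    cs,_=cv2.findContours(m,cv2.RETR_EXTERNAL,cv2.CHAIN_APPROX_NONE);q=max(cs,key=len)
    P=np.array([ray(im,u,v,z0)[:2] for u,v in q[:,0]])
    f=least_squares(lambda x:np.hypot(P[:,0]-x[0],P[:,1]-x[1])-x[2],[.5715,.0645,.034],loss='soft_l1',f_scale=.0007).x;print(' outer',len(q),f.round(4))
    f=least_squares(lambda x:np.hypot(P[:,0]-x[0],P[:,1]-x[1])-.034,[.5715,.0645],loss='soft_l1',f_scale=.0007).x;print(' fixed r',f.round(4))
im=load('wrist');F=im['frame'].astype(float).sum(2)
# dark hole fit: bright rim -> dark
m=(F<200).astype(np.uint8);cs,_=cv2.findContours(m,cv2.RETR_EXTERNAL,cv2.CHAIN_APPROX_NONE)
for q in cs:
    if 40<len(q) and cv2.pointPolygonTest(q,(272,215),False)>=0:
        P=np.array([ray(im,u,v,.105)[:2] for u,v in q[:,0]]);f=least_squares(lambda x:np.hypot(P[:,0]-x[0],P[:,1]-x[1])-.0225,[.5715,.0645],loss='soft_l1',f_scale=.0007).x;print('hole',f.round(4),len(q))
to((0.482,-0.214,0.25),113.5)
E
```

```text
wrist rim z 0.10450049240133502 3680
 outer 259 [0.5709 0.0652 0.0334]
 fixed r [0.5709 0.0652]
top rim z 0.10406921309950001 529
 outer 96 [0.5734 0.0638 0.033 ]
 fixed r [0.5734 0.0638]
side rim z 0.10440268472176378 548
 outer 94 [0.5717 0.0666 0.0341]
 fixed r [0.5717 0.0666]
hole [0.5675 0.065 ] 183
units [  0.646 -11.714   0.139] [ 0.007  0.013 -3.802] t 2.08
```

```bash
python3 -m jog '[[0.1,-2.4,0,0,0,-1],[0.2,-4.8,0,0,0,-2],[0.4,-7.2,0,0,0,-3],[0.6,-9.6,0,0,0,-3.8],[0.65,-11.7,1,0,0,-3.8],[0.65,-11.7,2,0,0,-3.8],[0.65,-11.7,2,0,0,-3.8],[0.65,-11.7,2,0,0,-3.8]]'; python3 - <<'E'
from h import *
s=env.read_state();print(s['q'].round(3),s['ee_pos'].round(4))
im=snap('wrist');save(im,'pics/w2.png',(140,80,420,320),2.8)
W=cloud(im);z=W[...,2];d=np.hypot(W[...,0]-.482,W[...,1]+.214)
m=(z>.047)&(z<.062)&(d<.075);P=W[m][:,:2]
print('top z',np.median(z[m]),m.sum());c,sz,a=cv2.minAreaRect(P.astype(np.float32));print(c,sz,a)
D=P-P.mean(0);w,V=np.linalg.eigh(D.T@D);print('mean',P.mean(0).round(4),'ang',np.degrees(np.arctan2(V[1,1],V[0,1])))
h=z[(d<.016)&(z>.02)];print('hub hist',np.histogram(h,bins=[.02,.024,.028,.032,.036,.04,.045,.05,.06,.07]))
E
```

```text
time_s: 3.08
ee_pos: [0.4823, -0.214, 0.2039]
orientation: [-0.203, 0.979, -0.0, 0.001]
contact_force: [0.1, 0.3, 0.0]
grip_width: 0.0918
[ 0.113  0.398  0.295  2.001 -0.165  0.763  2.486] [ 0.4823 -0.214   0.2039]
top z 0.05329963909113103 2566
(0.4806310534477234, -0.21325404942035675) (0.11873830854892731, 0.012566416524350643) 23.912363052368164
mean [ 0.4768 -0.2146] ang -155.83624338602954
hub hist (array([  0,  76, 521,   0,   0,   0,   4, 677,   0]), array([0.02 , 0.024, 0.028, 0.032, 0.036, 0.04 , 0.045, 0.05 , 0.06 ,
       0.07 ]))
```

View pics/w2.png

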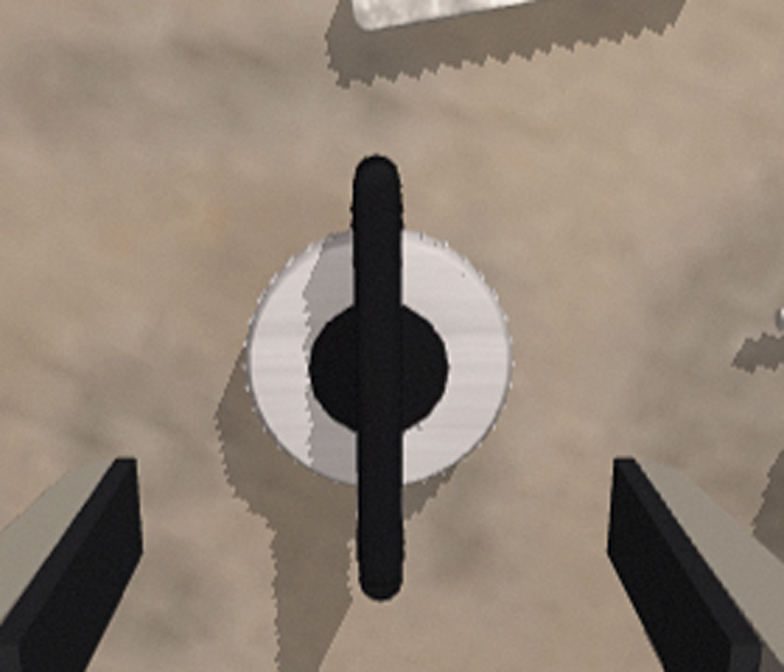

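The close view confirms the cap: 119 × 12.6 mm bar at 24°, a low hub about 29 mm high, and the fingers straddling it cleanly. I'll align and descend.

```bash
python3 - <<'E'
from h import *
to((0.4808,-0.2134,0.1215),114.0)
E
```

```text
units [0.054 0.055 3.301] [-0.007  0.012 -0.053] t 3.12
```

```bash
python3 -m jog '[[0.05,0.06,0.8,0,0,-0.05],[0.05,0.06,1.8,0,0,-0.05],[0.05,0.06,2.7,0,0,-0.05],[0.05,0.06,3.2,0,0,-0.05],[0.05,0.06,3.3,0,0,-0.05],[0.05,0.06,3.3,0,0,-0.05]]' && python3 -m jog '[[0,0,0,0,0,0],[0,0,0,0,0,0],[0,0,0,0,0,0],[0,0,0,0,0,0],[0,0,0,0,0,0],[0,0,0,0,0,0],[0,0,0,0,0,0],[0,0,0,0,0,0]]' 0 50
```

```text
time_s: 3.88
ee_pos: [0.48, -0.2142, 0.1209]
orientation: [-0.207, 0.978, -0.0, 0.001]
contact_force: [1.2, -1.2, -0.1]
grip_width: 0.092
time_s: 4.88
ee_pos: [0.4795, -0.2142, 0.1202]
orientation: [-0.207, 0.978, 0.0, 0.0]
contact_force: [-0.1, 0.6, -0.4]
grip_width: 0.014
```

```bash
python3 -m jog '[[0,0,-0.4,0,0,0],[0,0,-1.5,0,0,0],[0,0,-3.5,0,0,0],[0,0,-5.5,0,0,0],[0,0,-6.4,0,0,0],[0,0,-6.4,0,0,0],[0,0,-6.4,0,0,0]]' ; python3 - <<'E'
from h import *
to((0.5699,0.0659,0.25),74.7)
E
```

```text
time_s: 5.75
ee_pos: [0.4788, -0.2138, 0.2792]
orientation: [-0.207, 0.978, 0.0, -0.001]
contact_force: [-0.6, -0.5, -1.8]
grip_width: 0.0115
units [-7.857  8.757  1.17 ] [ 0.004 -0.009  3.915] t 5.75
```

```bash
python3 -m jog '[[-0.8,0.9,0,0,0,0.5],[-2.2,2.4,0,0,0,1.4],[-3.7,4.1,0,0,0,2.3],[-5.2,5.8,0,0,0,3.1],[-6.6,7.4,0,0,0,3.9],[-7.86,8.76,0,0,0,3.9],[-7.86,8.76,0,0,0,3.9],[-7.86,8.76,0,0,0,3.9],[-7.86,8.76,0,0,0,3.9]]' ; python3 - <<'E'
from h import *
im=snap('wrist');save(im,'pics/w3.png',(80,40,480,340),2)
to((0.5699,0.0659,0.226),74.7)
s=env.read_state();print(s['q'].round(2),s['contact_force'],s['wrist_torque'])
W=cloud(im);z=W[...,2];T=R.from_quat(s['orientation'])
P=(W-s['ee_pos'])@T.as_matrix()  # tool coords
# bar top: 0.067 ahead of TCP
m=(abs(P[...,2]-.067)<.006)&(abs(P[...,1])<.02)&(abs(P[...,0])<.08);Q=P[m][:,:2];print('bar in tool',m.sum(),Q.min(0),Q.max(0),cv2.minAreaRect(Q.astype(np.float32)))
E
```

```text
time_s: 6.88
ee_pos: [0.5703, 0.0638, 0.2795]
orientation: [0.133, 0.991, -0.001, -0.001]
contact_force: [-0.3, -0.1, -1.5]
grip_width: 0.0119
units [0.038 0.074 2.153] [-0.004 -0.003 -0.001] t 6.92
[-0.43  0.37  0.32  1.83 -0.14  0.96  1.26] [ 0.29489206  0.42919011 -1.86610901] [-0.03563747  0.05280814 -0.01748318]
bar in tool 5084 [-0.06113681 -0.01967138] [0.0584379  0.01975723] ((-0.0010270997881889343, 0.002591615542769432), (0.03847580775618553, 0.11713691055774689), 77.36967468261719)
```

View pics/w3.png

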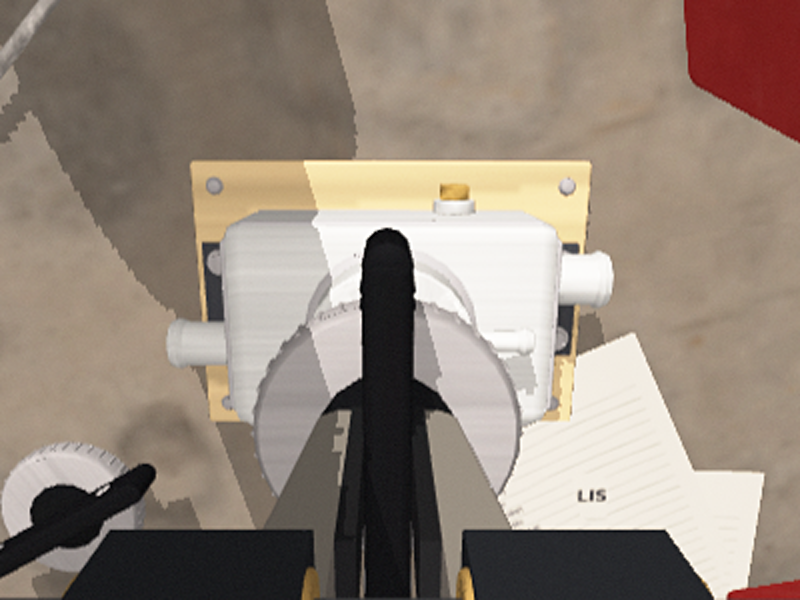

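```bash
python3 -m jog '[[0.04,0.05,0.7,0,0,0],[0.04,0.05,1.6,0,0,0],[0.04,0.05,2,0,0,0],[0.04,0.05,2,0,0,0],[0.04,0.05,2,0,0,0]]' ; cat >> h.py <<'E'
def avg(n=6):
    L=[]
    for i in range(n): env.get_image('top');L.append(env.read_state())
    p=np.mean([s['ee_pos'] for s in L],0);s=dict(L[-1]);s['ee_pos']=p
    q=R.from_quat([s_['orientation'] for s_ in L]).mean();s['orientation']=q.as_quat()
    print('pos',p.round(4),'sd',np.std([s_['ee_pos'] for s_ in L],0).round(4),'F',np.mean([s_['contact_force'] for s_ in L],0).round(2),'M',np.mean([s_['wrist_torque'] for s_ in L],0).round(3),'q7',s['q'][6].round(3))
    return s
E
python3 - <<'E'
from h import *
s=avg();to((0.5699,0.0659,0.2135),74.7,s)
E
```

```text
time_s: 7.55
ee_pos: [0.5705, 0.0669, 0.2307]
orientation: [0.132, 0.991, 0.0, 0.0]
contact_force: [-0.0, -0.6, -2.2]
grip_width: 0.0115
pos [0.5704 0.0671 0.2308] sd [0.0001 0.     0.0001] F [-0.53  0.06 -1.41] M [-0.017  0.017 -0.02 ] q7 1.278
units [ 0.008 -0.051  0.693] [0.004 0.006 0.014] t 7.85
```

```bash
python3 -m jog '[[0,-0.05,0.1,0,0,0],[0,-0.05,0.2,0,0,0],[0,-0.05,0.28,0,0,0],[0,-0.05,0.34,0,0,0],[0,-0.05,0.34,0,0,0]]' ; python3 - <<'E'
from h import *
s=avg(4);to((0.5699,0.0659,0.2135),74.7,s)
E
```

```text
time_s: 8.48
ee_pos: [0.5697, 0.0658, 0.2215]
orientation: [0.132, 0.991, -0.0, -0.0]
contact_force: [-0.2, -0.0, -2.5]
grip_width: 0.0114
pos [0.5698 0.0658 0.2217] sd [0.     0.     0.0001] F [-0.55  0.08 -1.55] M [ 0.013 -0.012 -0.01 ] q7 1.284
units [-0.003  0.003  0.329] [0.    0.001 0.014] t 8.68
```

No contact force at 1.8 mm below the lug-rest height, so the lugs are going through. Continuing down.

```bash
python3 -m jog '[[0,0,0.08,0,0,0],[0,0,0.16,0,0,0],[0,0,0.22,0,0,0],[0,0,0.22,0,0,0]]' ; python3 - <<'E'
from h import *
s=avg(4);to((0.5699,0.0659,0.2125),74.7,s)
E
```

```text
time_s: 9.18
ee_pos: [0.5696, 0.0658, 0.216]
orientation: [0.132, 0.991, -0.0, -0.0]
contact_force: [-0.1, 0.3, -1.2]
grip_width: 0.0115
pos [0.5698 0.0658 0.2162] sd [0.     0.     0.0001] F [ 0.12  0.37 -1.09] M [-0.003  0.001  0.002] q7 1.286
units [-0.005  0.004  0.148] [0.    0.    0.014] t 9.38
```

```bash
python3 -m jog '[[0,0,0.06,0,0,0],[0,0,0.12,0,0,0],[0,0,0.16,0,0,0],[0,0,0.16,0,0,0]]' ; python3 - <<'E'
from h import *
s=avg(4);to((0.5699,0.0659,0.2125),74.7,s)
E
```

```text
time_s: 9.88
ee_pos: [0.5697, 0.0658, 0.2121]
orientation: [0.132, 0.991, -0.0, -0.0]
contact_force: [0.7, -0.6, -2.1]
grip_width: 0.0116
pos [0.5698 0.0658 0.2122] sd [0. 0. 0.] F [-0.23 -0.03 -1.98] M [ 0.005  0.022 -0.011] q7 1.288
units [-0.004  0.004 -0.012] [0.    0.    0.014] t 10.07
```

```bash
python3 -m jog '[[0,0,0.03,0,0,0],[0,0.003,0.03,0,0,0.3],[0,0.008,0.03,0,0,0.8],[-0.001,0.012,0.035,0,0,1.2],[-0.002,0.015,0.04,0,0,1.5],[-0.002,0.015,0.04,0,0,1.5],[-0.002,0.015,0.04,0,0,1.5]]' ; python3 - <<'E'
from h import *
s=avg(4);to((0.5699,0.0659,0.2125),74.7,s)
E
```

```text
time_s: 10.95
ee_pos: [0.5699, 0.0662, 0.2112]
orientation: [0.26, 0.966, 0.0, 0.0]
contact_force: [0.7, -0.1, -1.7]
grip_width: 0.0113
pos [0.5699 0.0662 0.2112] sd [0. 0. 0.] F [-0.36 -0.37 -1.45] M [-0.009  0.012  0.017] q7 1.061
units [-0.005 -0.009 -0.051] [ 1.000e-03  0.000e+00 -1.483e+00] t 11.15
```

Turned 0.26 rad with no contact so far. From here I'll turn in small steps, sinking with the ramp and reading the in-motion moment.

```bash
cat > st.py <<'E'
from h import *
s=env.read_state();y=R.from_quat(s['orientation']).as_matrix()[:,1]
print('turn rad',round(np.radians(74.7-np.degrees(np.arctan2(y[1],y[0]))),3),'pos',s['ee_pos'].round(4),'F',s['contact_force'].round(2),'M',s['wrist_torque'].round(3))
E
python3 -m jog '[[0,0.002,0,0,0,0.25],[0,0.005,0,0,0,0.5],[0,0.007,0,0,0,0.75],[-0.001,0.01,0,0,0,1]]' >/dev/null; python3 st.py
python3 -m jog '[[0,0.002,0.008,0,0,0.25],[0,0.005,0.016,0,0,0.5]]' >/dev/null; python3 st.py
```

```text
turn rad 0.435 pos [0.5701 0.0664 0.2112] F [-0.04  0.32 -1.54] M [0.012 0.009 0.012]
turn rad 0.522 pos [0.5701 0.0665 0.2108] F [ 0.31  0.07 -2.46] M [-0.057  0.012 -0.021]
```

```bash
for i in 1 2; do python3 -m jog '[[0,0.002,0.008,0,0,0.25],[0,0.005,0.016,0,0,0.5]]' >/dev/null; python3 st.py; done
```

```text
turn rad 0.61 pos [0.5703 0.0667 0.2106] F [-0.44 -0.02  0.19] M [0.003 0.098 0.013]
turn rad 0.698 pos [0.5707 0.0669 0.2105] F [-0.75  0.9   3.99] M [0.155 0.187 0.022]
```

```bash
for i in 1 2; do python3 -m jog '[[0,0.002,0,0,0,0.25],[0,0.005,0,0,0,0.5]]' >/dev/null; python3 st.py; done
```

```text
turn rad 0.785 pos [0.5709 0.067  0.2105] F [-1.    1.73  2.03] M [0.163 0.09  0.03 ]
turn rad 0.873 pos [0.571  0.067  0.2105] F [-0.2   1.23  5.2 ] M [ 0.251 -0.028  0.025]
```

```bash
for i in 1 2; do python3 -m jog '[[0,0.002,0.002,0,0,0.25],[0,0.005,0.004,0,0,0.5]]' >/dev/null; python3 st.py; done
```

```text
turn rad 0.96 pos [0.5711 0.0669 0.2105] F [-0.32  1.82  6.84] M [0.183 0.021 0.032]
turn rad 1.047 pos [0.5712 0.0669 0.2103] F [-0.71  1.3   5.62] M [0.067 0.014 0.121]
```

```bash
for i in 1 2; do python3 -m jog '[[0,0.001,0.004,0,0,0.13],[0,0.002,0.008,0,0,0.25]]' >/dev/null; python3 st.py; done
```

```text
turn rad 1.09 pos [0.5713 0.0669 0.2103] F [-0.03  1.35  6.88] M [0.067 0.018 0.222]
turn rad 1.133 pos [0.5715 0.0669 0.2102] F [-0.81 -0.36  7.84] M [0.021 0.159 0.201]
```

```bash
for i in 1 2; do python3 -m jog '[[0,0.001,-0.002,0,0,0.13],[0,0.002,-0.004,0,0,0.25]]' >/dev/null; python3 st.py; done
```

```text
turn rad 1.176 pos [0.5715 0.0668 0.2101] F [0.71 1.23 5.99] M [ 0.02  -0.052  0.413]
turn rad 1.22 pos [0.5715 0.0668 0.2099] F [ 1.28 -0.35  4.83] M [-0.074 -0.283  0.529]
```

Moment is 0.53 N·m in motion, but with about 6 N of my own push on the cap, so it's slightly over. I'll back off a little, unload the vertical push, and come up again to 0.45 by feel.

```bash
python3 -m jog '[[0,-0.002,-0.008,0,0,-0.2],[0,-0.004,-0.018,0,0,-0.4],[0,-0.006,-0.028,0,0,-0.6],[0,-0.006,-0.028,0,0,-0.6]]' >/dev/null; python3 st.py; python3 -c "
from h import *
avg(4)"
```

```text
turn rad 1.114 pos [0.571  0.0668 0.2103] F [ 1.11 -0.4   1.96] M [-0.028 -0.555  0.159]
pos [0.571  0.0668 0.2103] sd [0. 0. 0.] F [ 2.28 -0.5   2.25] M [-0.062 -0.644  0.151] q7 0.324
```

```bash
cp /tmp/wrist.npz /tmp/wref.npz; cat > bar.py <<'E'
from h import *
import sys
def fit(im):
    # dark bar in image: per row centre in columns, rows covering far half of bar
    F=im['frame'].astype(float).sum(2);r=[]
    for v in range(165,215):
        row=F[v,235:310];i=np.where(row<150)[0]
        if len(i)>8:r.append((v,i.min()+235,i.max()+235,F[v,235+i].mean()))
    r=np.array(r);c=(r[:,1]+r[:,2])/2;p=np.polyfit(r[:,0],c,1);
    z=im['range_z'];k=[np.median(z[int(v),int(x)-5:int(x)+6]) for v,x in zip(r[:,0],c)]
    print('n',len(r),'slope mrad',(1000*p[0]).round(2),'col@190',np.polyval(p,190).round(2),'resid',np.std(c-np.polyval(p,r[:,0])).round(2),'width',np.median(r[:,2]-r[:,1]),'depth',np.round([k[0],k[len(k)//2],k[-1]],4))
if __name__=='__main__':
    fit(load('/../tmp/wref')) if 0 else fit(dict(np.load('/tmp/wref.npz')))
    im=snap('wrist');fit(im)
    s=env.read_state();print('tool z',R.from_quat(s['orientation']).as_matrix()[:,2].round(4))
    save(im,'pics/%s.png'%sys.argv[1],(80,40,480,340),2)
E
python3 bar.py w4
```

```text
n 50 slope mrad 5.38 col@190 273.3 resid 0.25 width 25.0 depth [0.1499 0.153  0.1559]
n 50 slope mrad 5.45 col@190 272.91 resid 0.18 width 24.0 depth [0.1507 0.1526 0.1559]
tool z [ 5.e-04 -3.e-04 -1.e+00]
```

View pics/w4.png

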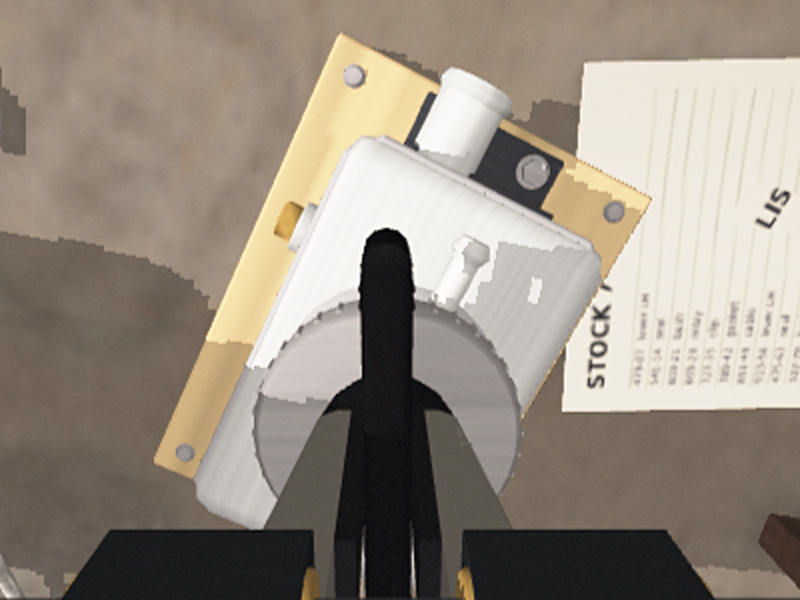

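The bar is still aligned with the tool (slope 5.4 mrad both times), so the grip hasn't slipped and the cap follows the tool. I'll unload the side and vertical forces, then re-tighten.

```bash
python3 -m jog '[[0,0.015,-0.012,0,0,0],[0,0.015,-0.012,0,0,0]]' >/dev/null;  python3 -c "
from h import *
avg(4)"
```

```text
pos [0.571  0.0668 0.2103] sd [0. 0. 0.] F [ 2.95 -0.7  -1.1 ] M [-0.23  -0.784  0.162] q7 0.324
```

```bash
for i in 1 2; do python3 -m jog '[[0,0,0.002,0,0,0.06],[0,0.001,0.004,0,0,0.13],[0,0.002,0.006,0,0,0.2]]' >/dev/null; python3 st.py; done
```

```text
turn rad 1.15 pos [0.5711 0.067  0.2103] F [ 2.06 -0.97 -2.5 ] M [-0.308 -0.739  0.393]
turn rad 1.185 pos [0.5712 0.067  0.2102] F [ 1.85 -1.42 -3.72] M [-0.315 -0.698  0.498]
```

Now 0.50 N·m in motion at 1.185 rad (0.39 N·m at 1.15 rad), with almost no vertical push. That is hand-tight, so I'll let go.

```bash
python3 -m jog '[[0,0,0,0,0,0],[0,0,0,0,0,0],[0,0,0,0,0,0],[0,0,0,0,0,0]]' 0.6 >/dev/null; python3 st.py; python3 -m jog '[[0,0,-0.5,0,0,0],[0,0,-1.5,0,0,0],[0,0,-2.4,0,0,0],[0,0,-2.4,0,0,0],[0,0,-2.4,0,0,0]]' ; python3 - <<'E'
from h import *
from scipy.optimize import least_squares
im=snap('wrist');save(im,'pics/w5.png',(80,40,480,340),2)
W=cloud(im);z=W[...,2];d=np.hypot(W[...,0]-.5712,W[...,1]-.0655)
m=(z>.135)&(z<.155)&(d<.065);P=W[m];print(m.sum(),np.median(P[:,2]));c,sz,a=cv2.minAreaRect(P[:,:2].astype(np.float32));print(np.round(c,4),np.round(sz,4),a)
D=P[:,:2]-P[:,:2].mean(0);w,V=np.linalg.eigh(D.T@D);print('bar ang',np.degrees(np.arctan2(V[1,1],V[0,1])))
m=(abs(z-.116)<.006)&(d<.038)&(d>.02);P=W[m];A=np.c_[P[:,:2]-[.5712,.0655],np.ones(len(P))];print('disc plane (tilt x,y; z)',np.linalg.lstsq(A,P[:,2],rcond=None)[0].round(4))
E
```

```text
turn rad 1.185 pos [0.5712 0.0671 0.2103] F [-0.   -0.13  0.06] M [-0.056  0.045 -0.05 ]
time_s: 17.48
ee_pos: [0.5709, 0.0671, 0.2699]
orientation: [0.664, 0.748, -0.0, -0.0]
contact_force: [0.5, 0.6, -0.1]
grip_width: 0.0552
3031 0.14284696900603686
[0.5711 0.0655] [0.0129 0.1197] 7.682260990142822
bar ang 97.83330370565744
disc plane (tilt x,y; z) [-0.0029 -0.0044  0.1155]
```

View pics/w5.png

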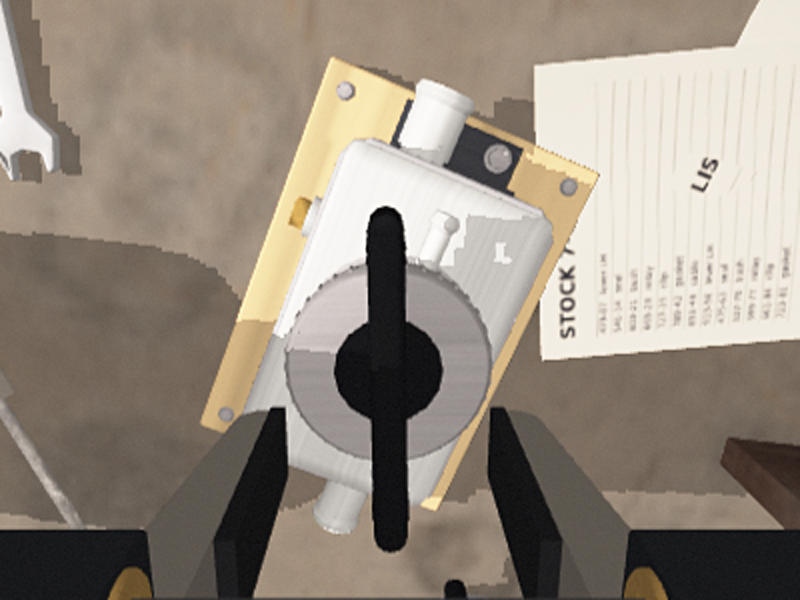

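```bash
python3 -c "
from h import *
avg(6)"
```

```text
pos [0.5709 0.067  0.2696] sd [0.0001 0.     0.0001] F [-0.11 -0.16 -0.07] M [-0.058  0.034  0.006] q7 0.215
```

```bash
python3 -c "
from bench import env
print(env.read_state()['time_s'],env.sign_off())"
```

```text
the job is handed in; nothing more can be done
17.825 None
```

I fitted the filler cap and handed the job in at 17.8 s. I took the cap nearest the base (0.53 m, against 0.65 m for the lookalike). Its lugs dropped through the notches without contact force, and I turned it clockwise while sinking with the ramps.

**Tightening:** The first pass read 0.53 N·m while I was still pushing down about 6 N, so I backed off 0.1 rad and removed the push. I tightened again to 0.50 N·m in motion, measured at the middle of the bar. That is a little above the 0.45 N·m target. Sensor zero afterwards was 0.006 N·m, with single readings good to about ±0.03 N·m.

**Last checks after letting go:**

| Check | Reading | Required |
|---|---|---|
| Offset from neck centre | about 0.1 mm (calibration good to about 2 mm) | within 4 mm |
| Tilt | about 0.005 rad | within 0.06 rad |
| Turn clockwise | about 1.17 rad | at least 0.3 rad |
| cap_bar above neck_mouth | about 24 mm | below 29 mm |

- **Clear of the cap:** the fingers stopped about 4 cm above the bar, with zero contact force.
- **Turn angle:** the camera showed about 1.17 rad and the gripper 1.185 rad, so the cap may have eased back slightly when released.
- **Clamp force:** it could not be measured directly. From the twist I estimate 26–30 N, inside the 15–38 N range.
- **Other things on the bench:** I did not touch them on purpose, and no unexpected contact forces showed in the readings. I did not re-measure their positions.

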